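# Load a soapstone box into the stock track through its sprung flaps

## Task

Take the long flat soapstone box from the counter, lay it on the open loading end of the aluminium stock track and slide it in through the sprung twin-flap gate until you feel it butt against the boxes already in the track; press it home lightly for a moment, never hard, for the stone chips. Then draw back so that the flaps swing fully shut behind it, and leave the other goods on the counter where they are.

Things in the scene. Friction and masses are not known exactly. Their poses are not given: they have to be found in the camera images.
- box_centre (a point): Centre of the loose stone box to load: plain beige-grey soapstone, closed, 120 mm long (x axis) x 62 wide (y) x 36 high (z), 0.3 to 0.5 kg. This point is half-way up, 18 mm above its underside. Lies flat on the counter among other goods; both ends are alike. Grip it across its width. Sliding it along takes 2 to 5 N, now and then up to 9 N when it snags.
- track: Aluminium stock track, screwed to the counter. Origin: on the counter (z = 0), mid-width under the gate line; x axis = loading direction, into the track; z up. Floor 104 mm wide, its top 12 mm above the counter, from x = -140 to +445 mm. From x = -47 to -7 mm entry guides 26 mm high flare inwards from 98 to 74 mm apart. Gate at x = 0; cheeks from x = -6 to 44 mm are 96 mm apart, 46 mm high.
- apron (a point): Point on the floor of the track's open loading end (the apron, x = -140 to -48 mm, no sides), 94 mm before the gate. A box laid with its centre 80 mm before the gate has its nose between the entry guides and its tail at the apron's edge, clear of the flaps.
- rail_mouth (a point): Point on the track floor, mid-width, 52 mm past the gate, where the side rails begin: 70 mm apart inside, each with an inward lip, underside 42 mm and top 46 mm above the floor, bent up to 50 mm at the mouth. The slot between the lips, 54 mm wide, is open above: fingers can follow the box along it. The box cannot be put in from above, only lengthwise through the gate.
- flap_l (a joint): Left (+y) flap: grey plastic leaf with dark edge, 40 mm wide, 4 to 38 mm above the floor, on an upright pin at y = +44 mm, reaching to mid-track. 0 = shut; grows to 1.57 rad as it swings inwards (+x), never outwards. Light spring: the pair resist the push by about 1 to 4 N in all. It shuts once the box's tail is 42 mm or more past the gate and nothing is in its way.
- flap_r (a joint): Right (-y) flap, mirror image of the left one: 0 = shut, up to 1.57 = swung fully inwards.
- row: Dark steel hood with the end stop at the track's far end (track x = 425 mm), and the stone boxes packed against that stop, which do not yield. Origin: a fixed point of the track floor, mid-width, track x = 200 mm. The near face of these boxes is NOT given by this pose: hand-cut lengths differ, so it stands anywhere from 164 to 236 mm past the gate. The stone chips if pressed with over 20 N.
- square_box: Bystander: square soapstone box, 70 x 70 x 40 mm. Origin at its underside.
- hippo: Bystander: carved dark wooden hippo, about 105 x 44 mm, 55 mm high. Origin at its underside.
- giraffe: Bystander: carved giraffe on a foot 50 x 34 mm, 180 mm high. Origin at its underside.
- lidded_jar: Bystander: round dark lidded wooden jar, 80 mm across, 88 mm high. Origin at its underside.
- bowl: Bystander: dark wooden bowl, 116 mm across, 42 mm high. Origin at its underside.
- egg: Bystander: ostrich-shell ball, 68 mm across, fixed on a round wooden foot, 80 mm high. Origin at its underside.
- mortar: Bystander: small wooden mortar, 72 mm across, with its pestle sticking out, 115 mm high. Origin at its underside.

How it is judged:
By the outcome, as a careful person would: the job done as asked, in the order asked, and still so for the second after the job is handed in, with the robot touching nothing.
It also fails if it takes over 72 s, if anything falls off the work surface, if the arm or the gripper's body presses on something with over 40 N, if the wrist force passes 120 N, or if a joint passes its speed limit or range.

## Robot

A 7-joint arm with a two-finger parallel gripper is mounted at the origin on the work surface. World frame = base frame: x ahead of the robot, y to its left, z up, the work surface at z = 0. Lengths are in m, angles in rad, forces in N, time in s.
With the tool pointing down it reaches from about 0.35 to 0.9 m from the base axis. Payload 8.1 kg.
Tool frame: the origin (TCP) lies on the centre line of the jaws, within the pads' length; the fingertips stand 14 mm ahead of it and the grasp point (between the pads) lies 5 mm behind it; z points along the fingers, y is the direction in which the jaws open and shut (so a half turn about z gives the same grasp; the last joint's range is limited). The gripper opens to 92 mm and grips with 3 to 60 N. Pads are 19 mm wide; open, the fingers measure 130 mm over their backs; the gripper's body (75 mm by 190 mm) begins 47 mm behind the grasp point.
Start: joints at [1.036, 0.434, 0.025, 1.573, -0.012, 1.134, -0.075], TCP at [0.262, -0.568, 0.241] pointing down, gripper open.
Joint ranges: [-2.62, 2.62], [-0.44, 2.09], [-1.27, 1.32], [0.08, 2.57], [-1.32, 4.46], [0.12, 2], [-2.74, 2.74]. Speed limits (rad/s): [2.22, 2.22, 3.01, 3.01, 3.14, 3.14, 3.14].

## Interface

Orientations are given as a rotation vector (axis times angle).
In Python, from cell import observe, eyes, arm gives the robot as it stands.
- The arm moves only by the tool step_arm, never from a script. Its argument "series" is a list that holds one entry, the list of rows, each a list of 5 numbers: the finger opening in m, from 0 to 0.0918, then the shift along the world's x, y, z in m, then the turn about the world's z in degrees. In form: [[[hand, dx, dy, dz, spin], ...]]. A call has 1 to 20 rows; each row is the pose to reach, as a shift and turn from the pose measured when the call began; what a row does not reach only later rows make up. A row lasts 1/12 s, in which the tool goes at most 41.7 mm and 7.16 degrees, less where a joint would pass 70% of its speed; a pose out of reach is approached as far as the arm can. A call with a gripper value outside its range is refused whole. The fingers move at their own pace and stop on an object; "squeeze" is the grip in N (left out, the last holds). Time passes only in rows, so rows that repeat a pose let the fingers close. It gives the time, the measured TCP pose, the force and the opening at its end, in the units of the state.
- observe(): the state, without advancing time (a new reading comes with each control period).
- eyes.get_image(name): name is "scene" or "top" or "wrist"; returns (picture, depth): 420x560x3 uint8, red, green, blue; 420x560 float32, m along the optical axis (not along the pixel's ray), 0 where there is no reading.
- eyes.camera_params(name): a dict with "intrinsics" (3x3 intrinsics, pixels), "position" and "attitude" of the camera in the world. Camera axes: x right, y down, z forward; pixel columns grow to the right and rows downward; lengths in m; the calibration is good to about 2 mm. A picture is of the moment at which its call begins: read the wrist's pose just before it. camera_params takes no time and is no camera call; for the wrist camera it gives the pose at the moment of the call.
- arm.sign_off(): hands the job in, once; it reports no verdict.
The state is a dict: "clock": time; "joints": joint angles; "dq": joint speeds; "joint_efforts": joint torques, N m; "position": TCP position; "ee_rot": TCP orientation; "force": force on the tool from outside, world axes, zero at the start; "ft_torque": the same for the moment, N m; "width": opening from 0.0 (shut) to 1.0 (fully open).
Only numpy, scipy, OpenCV 4.12 (cv2) and the standard library are available. Lean on these libraries where they do the work, as an engineer would, in place of code of your own. Each camera call takes 0.05 s, during which the arm holds its last target.

## Working session

There is one attempt and no reset: what is moved stays moved. The work goes in short steps, Python scripts to look and compute and a tool call to move; the robot and the scene stay as the last step left them, time stands still between calls to the robot, and variables do not carry over. Pictures are saved under pics/ and viewed, and the job is handed in when it is done.

Besides the shell and the picture viewer there is one more tool, called after "Call:" by a JSON object that holds its "op" and its "data", one argument or row to a line. step_arm: Moves the arm, as the interface text tells. Its arguments: {"type":"object","properties":{"series":{"type":"array"},"squeeze":{"type":"number"}},"required":["series"]}

```bash
ls; mkdir -p pics; cat > h.py <<'E'
import numpy as np, cv2
from scipy.spatial.transform import Rotation as R
from cell import observe, eyes, arm
def cam(n):
    p=eyes.camera_params(n); K=np.array(p["intrinsics"]); t=np.array(p["position"]); a=np.array(p["attitude"])
    Rm=a if a.shape==(3,3) else (R.from_rotvec(a).as_matrix() if a.size==3 else R.from_quat(a).as_matrix())
    return K,t,Rm
def grab(n,tag):
    c=cam(n); im,d=eyes.get_image(n)
    cv2.imwrite(f"pics/{tag}.png",im[:,:,::-1]); np.savez(f"pics/{tag}.npz",im=im,d=d,K=c[0],t=c[1],R=c[2]); return im,d,c
def pt(tag,u,v):
    z=np.load(f"pics/{tag}.npz"); d=z["d"][int(v),int(u)]
    return z["t"]+z["R"]@(np.linalg.inv(z["K"])@[u,v,1]*d)
def ptz(tag,u,v,h):
    z=np.load(f"pics/{tag}.npz"); r=z["R"]@(np.linalg.inv(z["K"])@[u,v,1]); return z["t"]+r*(h-z["t"][2])/r[2]
def crop(tag,u0,v0,u1,v1,s):
    im=cv2.imread(f"pics/{tag}.png")[v0:v1,u0:u1]; cv2.imwrite(f"pics/{tag}_c{u0}_{v0}.png",cv2.resize(im,None,fx=s,fy=s,interpolation=cv2.INTER_CUBIC))
E
python3 - <<'E'
from h import *
print(eyes.camera_params("top"));print(observe())
grab("top","top0");grab("scene","sc0")
E
```

```text
pics
{'intrinsics': array([[474.09520181,   0.        , 281.59209142],
       [  0.        , 474.09520181, 216.61368046],
       [  0.        ,   0.        ,   1.        ]]), 'position': array([0.27447591, 0.01980967, 1.45547846]), 'attitude': array([-2.05307654,  2.18195237, -0.22112782])}
{'clock': 0.0, 'joints': array([ 1.03640529,  0.43522945,  0.02497962,  1.57410726, -0.01159815,
        1.13398613, -0.07511155]), 'dq': array([ 0.00107689,  0.00058856, -0.00203416, -0.00087514, -0.00134851,
       -0.00042372, -0.00062467]), 'joint_efforts': array([-2.25000469e-03, -6.67863035e+01,  9.83824655e-01, -3.14453673e+01,
       -6.06317958e-02,  4.31804080e-02,  1.49003895e-04]), 'position': array([ 0.26130083, -0.56721437,  0.23993708]), 'ee_rot': array([-3.06721474e+00, -6.72542585e-01,  7.58451040e-04]), 'force': array([ 0.08786582, -0.24009287, -0.44018155]), 'ft_torque': array([-0.02349131,  0.04085423,  0.01244777]), 'width': 1.001790205184583}
```

View pics/top0.png

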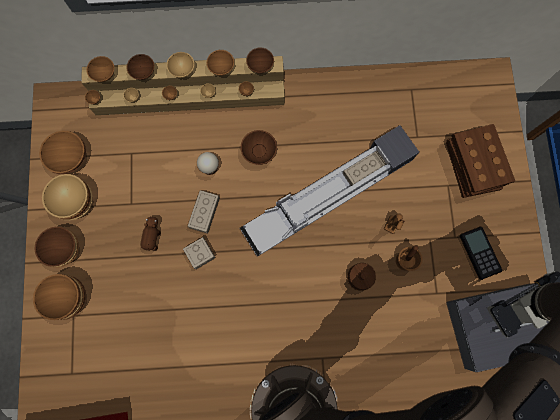

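View pics/sc0.png

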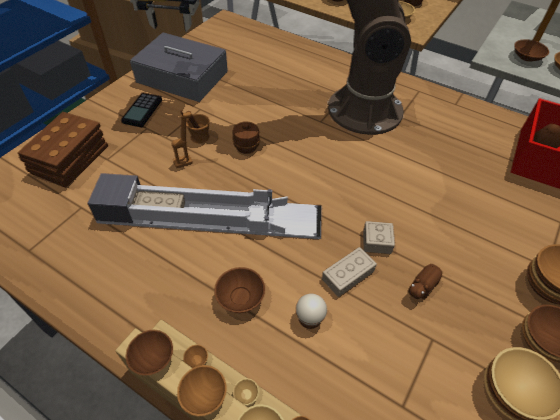

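The top view shows the long box at about (204,211), the square box at (199,252) and the hippo at (150,233). The track's apron is at about (265,232), its gate near (287,212), and the row near (365,167). I'll enlarge this area.

```bash
python3 - <<'E'
from h import *
crop("top0",130,120,260,280,5) if 0 else crop("top0",170,170,240,280,5)
crop("top0",235,115,425,265,4)
E
```

```text
(no output)
```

View pics/top0_c170_170.png

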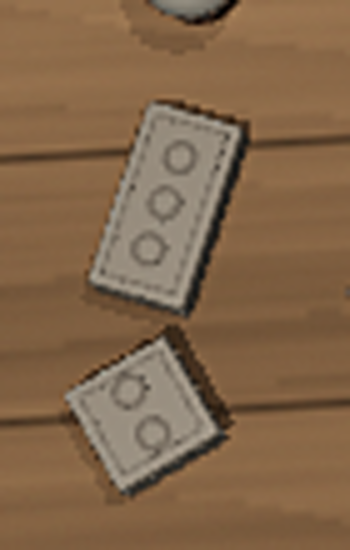

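View pics/top0_c235_115.png

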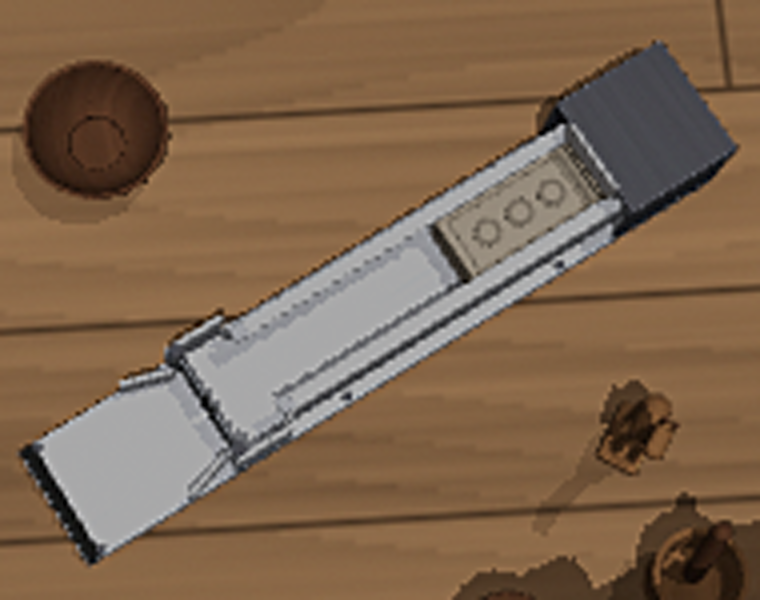

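```bash
python3 - <<'E'
from h import *
q=[ptz("top0",170+a/5-.4,170+b/5-.4,.036) for a,b in [(155,102),(243,128),(187,312),(92,280)]]
for p in q: print(p.round(4))
print("box",np.mean(q,0).round(4)); 
z=np.load("pics/top0.npz"); H,W=z["d"].shape
v,u=np.mgrid[:H,:W]; P=np.stack([u,v,np.ones_like(u)],-1)@np.linalg.inv(z["K"]).T*z["d"][...,None]@z["R"].T+z["t"]
def rect(m):
    pts=P[m][:,:2]; r=cv2.minAreaRect((pts*1000).astype(np.float32)); print(m.sum(),r,"meanz",P[m][:,2].mean(),"mean",pts.mean(0)); return r
m=np.zeros((H,W),bool); m[188:235,186:222]=1
rect(m&(abs(P[...,2]-.036)<.012)&(P[...,2]>.022))
print("table z",np.median(P[260:300,120:180,2]))
for n,a in dict(apA=(25,452),apB=(93,562),apFarL=(122,385),glL=(178,362),glR=(240,440),rowL=(433,228),rowR=(470,282),hoodL=(555,105),hoodR=(615,235)).items():
    h=dict(rowL=.048,rowR=.048,glL=.05,glR=.05).get(n,.012)
    print(n,ptz("top0",235+a[0]/4-.4,115+a[1]/4-.4,h).round(4), pt("top0",235+a[0]/4,115+a[1]/4).round(4))
# apron depth mask
m=np.zeros((H,W),bool); m[195:262,235:300]=1
g=z["im"].astype(int); grey=(g.max(-1)-g.min(-1)<20)&(g.min(-1)>120)
rect(m&grey&(P[...,2]<.02))
m=np.zeros((H,W),bool); m[120:262,235:420]=1
rect(m&(g.max(-1)-g.min(-1)<25)&(P[...,2]>.006)&(P[...,2]<.1))
E
```

```text
[0.6627 0.2461 0.036 ]
[0.6429 0.1923 0.036 ]
[0.5299 0.2302 0.036 ]
[0.5532 0.2873 0.036 ]
box [0.5972 0.239  0.036 ]
792 ((598.5032348632812, 242.20858764648438), (64.21763610839844, 121.14730834960938), 69.94721984863281) meanz 0.03553295599162822 mean [0.59692208 0.24126961]
table z -0.00011168581400955446
apA [0.5416 0.1289 0.012 ] [0.54   0.1276 0.0135]
apB [0.4532 0.0807 0.012 ] [0.4521 0.0796 0.01  ]
apFarL [0.59   0.0511 0.012 ] [0.5832 0.0494 0.037 ]
glL [0.597  0.0069 0.05  ] [0.5953 0.0057 0.0515]
glR [ 0.5339 -0.0362  0.05  ] [ 0.5302 -0.0368  0.0631]
rowL [ 0.6915 -0.1961  0.048 ] [ 0.6939 -0.1993  0.0351]
rowR [ 0.6467 -0.2208  0.048 ] [ 0.6434 -0.2206  0.0554]
hoodL [ 0.7987 -0.3084  0.012 ] [ 0.7739 -0.2949  0.0764]
hoodR [ 0.6876 -0.345   0.012 ] [ 0.6833 -0.3435  0.0224]
1528 ((549.5828247070312, 12.462486267089844), (103.57581329345703, 194.18447875976562), 28.545269012451172) meanz 0.011659885498307028 mean [0.54298318 0.02896641]
6032 ((632.58349609375, -145.82818603515625), (541.2310791015625, 412.39959716796875), 84.87094116210938) meanz 0.035920530876891454 mean [ 0.62958368 -0.14887468]
```

Call:
{"op": "step_arm", "data": {
  "series": [
    [[0.0918, 0.017, 0.04, 0.01, 7], [0.0918, 0.034, 0.08, 0.02, 14], [0.0918, 0.05, 0.12, 0.03, 21], [0.0918, 0.067, 0.16, 0.03, 28], [0.0918, 0.084, 0.2, 0.03, 35], [0.0918, 0.1, 0.24, 0.03, 42], [0.0918, 0.117, 0.28, 0.03, 49], [0.0918, 0.133, 0.32, 0.03, 56], [0.0918, 0.15, 0.36, 0.03, 63], [0.0918, 0.167, 0.4, 0.03, 70], [0.0918, 0.184, 0.44, 0.03, 77], [0.0918, 0.2, 0.48, 0.03, 84], [0.0918, 0.217, 0.52, 0.03, 91], [0.0918, 0.234, 0.56, 0.02, 98], [0.0918, 0.25, 0.6, 0.01, 105], [0.0918, 0.267, 0.64, 0.0, 112], [0.0918, 0.284, 0.68, -0.01, 119], [0.0918, 0.3, 0.72, -0.02, 126], [0.0918, 0.317, 0.76, -0.02, 133], [0.0918, 0.336, 0.8, -0.02, 135.3]]
  ],
  "squeeze": 18
}}

```text
clock: 1.77
position: [0.58, 0.1954, 0.2207]
ee_rot: [-0.534, -3.094, 0.004]
force: [0.9, 0.1, -0.3]
width: 1.002
```

```bash
python3 - <<'E'
from h import *
o=observe(); print(o["clock"],o["position"],R.from_rotvec(o["ee_rot"]).as_matrix().round(3),o["joints"].round(2))
grab("wrist","w1")
E
```

```text
1.7667 [0.57997113 0.1954103  0.22067318] [[-0.942  0.335 -0.002]
 [ 0.335  0.942 -0.002]
 [ 0.001 -0.003 -1.   ]] [ 0.06  0.53 -0.71  1.59  0.37  1.16  0.5 ]
```

View pics/w1.png

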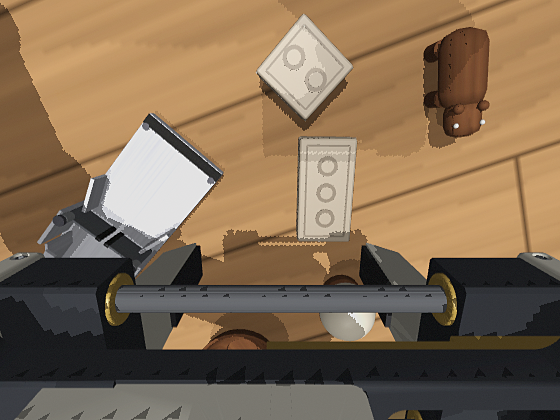

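The wrist view shows the box with corners at about (300,137), (357,139), (349,241) and (297,239). The apron's end edge runs from (150,114) to (219,178). I'll enlarge both.

```bash
python3 - <<'E'
from h import *
crop("w1",270,120,380,250,4); crop("w1",30,100,240,260,3)
E
```

```text
(no output)
```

View pics/w1_c270_120.png

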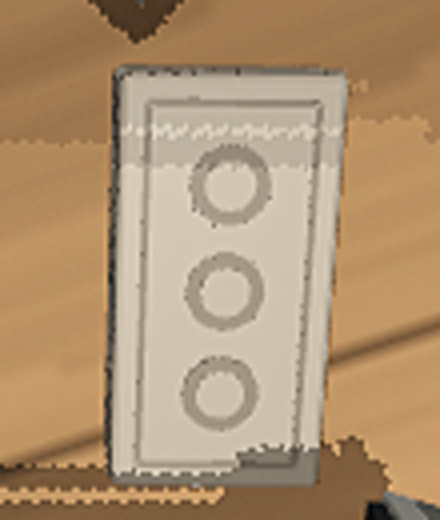

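View pics/w1_c30_100.png

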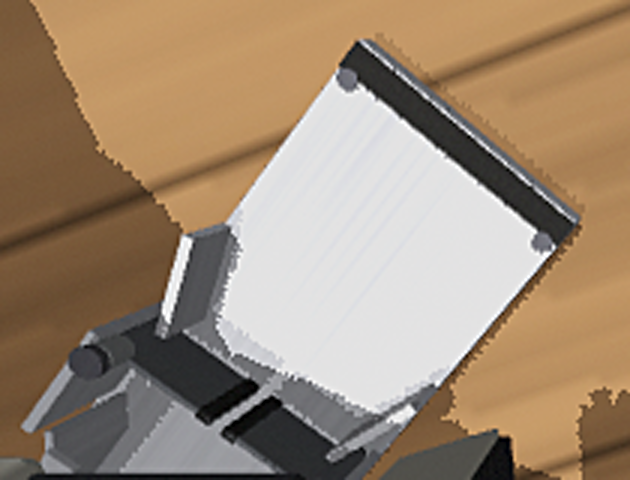

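```bash
python3 - <<'E'
from h import *
q=np.array([ptz("w1",270+a/4-.4,120+b/4-.4,.036) for a,b in [(118,70),(346,72),(318,484),(112,476)]])
print(q.round(4),"c",q.mean(0)); ax=(q[0]+q[1]-q[2]-q[3])/2; print(ax,np.degrees(np.arctan2(-ax[1],-ax[0])),np.linalg.norm(ax),np.linalg.norm((q[0]+q[3]-q[1]-q[2])/2))
c=[ptz("w1",270+a/4-.4,120+b/4-.4,.036) for a,b in [(230,184),(224,291),(220,393)]]; print(np.round(c,4))
E1=ptz("w1",30+362/3-.4,100+40/3-.4,.012);E2=ptz("w1",30+578/3-.4,100+218/3-.4,.012)
G=ptz("w1",30+240/3-.4,100+403/3-.4,.045);print(E1,E2,np.linalg.norm(E1-E2));m=(E1+E2)/2;d=(E1-E2)/np.linalg.norm(E1-E2)
print("mid",m,"edge perp ang",np.degrees(np.arctan2(-d[0],d[1])),np.degrees(np.arctan2(d[1],d[0])),"gatemid",G,np.linalg.norm((G-m)[:2]),np.degrees(np.arctan2(*(G-m)[1::-1])))
# side edges of apron
for s in ([(362,40),(232,215)],[(578,218),(440,382)]):
    a,b=[ptz("w1",30+x/3-.4,100+y/3-.4,.012) for x,y in s]; print("side",a.round(4),b.round(4),np.degrees(np.arctan2(b[1]-a[1],b[0]-a[0])))
E
```

```text
[[0.5299 0.2335 0.036 ]
 [0.5506 0.2905 0.036 ]
 [0.6622 0.2514 0.036 ]
 [0.6396 0.195  0.036 ]] c [0.59556562 0.24258496 0.036     ]
[-0.11064504  0.03885817  0.        ] -19.351105673073416 0.11727012979912467 0.06070527060442691
[[0.5689 0.2527 0.036 ]
 [0.5971 0.2424 0.036 ]
 [0.6256 0.2325 0.036 ]]
[0.45106027 0.08570539 0.012     ] [0.53972511 0.13586219 0.012     ] 0.10186833902087185
mid [0.49539269 0.11078379 0.012     ] edge perp ang 119.4963993147565 -150.5036006852435 gatemid [ 0.55914553 -0.00481833  0.045     ] 0.13201618994517778 -61.12392450976963
side [0.4511 0.0857 0.012 ] [0.4931 0.0076 0.012 ] -61.700910034166064
side [0.5397 0.1359 0.012 ] [0.5841 0.0551 0.012 ] -61.23064505782504
```

Call:
{"op": "step_arm", "data": {
  "series": [
    [[0.0918, 0.01, 0.028, -0.02, 0], [0.0918, 0.017, 0.0466, -0.045, 0], [0.0918, 0.017, 0.0466, -0.08, 0], [0.0918, 0.017, 0.0466, -0.115, 0], [0.0918, 0.017, 0.0466, -0.14, 0], [0.0918, 0.017, 0.0466, -0.16, 0], [0.0918, 0.017, 0.0466, -0.18, 0], [0.0918, 0.017, 0.0466, -0.192, 0], [0.0918, 0.017, 0.0466, -0.198, 0], [0.0918, 0.017, 0.0466, -0.198, 0]]
  ]
}}

```text
clock: 2.65
position: [0.5973, 0.251, 0.0215]
ee_rot: [-0.524, -3.094, -0.006]
force: [-0.3, -1.1, 0.6]
width: 1.002
```

Call:
{"op": "step_arm", "data": {
  "series": [
    [[0.0918, 0.0, -0.0045, 0.0, 0], [0.0918, 0.0, -0.009, 0.0, 0], [0.0918, 0.0, -0.009, 0.0, 0], [0.0918, 0.0, -0.009, 0.0, 0]]
  ]
}}

```text
clock: 2.98
position: [0.598, 0.2414, 0.0225]
ee_rot: [-0.526, -3.095, -0.006]
force: [0.3, -0.3, -0.9]
width: 1.001
```

Call:
{"op": "step_arm", "data": {
  "series": [
    [[0.055, 0, 0, 0, 0], [0.055, 0, 0, 0, 0], [0.055, 0, 0, 0, 0], [0.055, 0, 0, 0, 0], [0.055, 0, 0, 0, 0], [0.055, 0, 0, 0, 0]]
  ],
  "squeeze": 18
}}

```text
clock: 3.48
position: [0.5981, 0.2417, 0.0226]
ee_rot: [-0.525, -3.095, -0.007]
force: [0.5, 0.5, 1.4]
width: 0.672
```

Call:
{"op": "step_arm", "data": {
  "series": [
    [[0.055, 0, 0, 0.02, 0], [0.055, 0, 0, 0.05, 0], [0.055, -0.01, -0.01, 0.09, 0], [0.055, -0.03, -0.03, 0.12, 0], [0.055, -0.05, -0.05, 0.14, 0], [0.055, -0.06, -0.06, 0.15, 0], [0.055, -0.06, -0.06, 0.15, 0], [0.055, -0.06, -0.06, 0.15, 0], [0.055, -0.06, -0.06, 0.15, 0]]
  ]
}}

```text
clock: 4.23
position: [0.538, 0.1816, 0.172]
ee_rot: [-0.526, -3.094, -0.006]
force: [1.2, 0.4, -4.6]
width: 0.673
```

```bash
python3 - <<'E'
from h import *
o=observe(); print(o["clock"],o["position"],o["force"],o["width"],abs(o["dq"]).max())
grab("wrist","w2");grab("top","top2")
E
```

```text
4.2333 [0.53796678 0.18157769 0.17196476] [ 1.21009386  0.42775841 -4.59105428] 0.672740741866124 0.018064225085483398
```

View pics/w2.png

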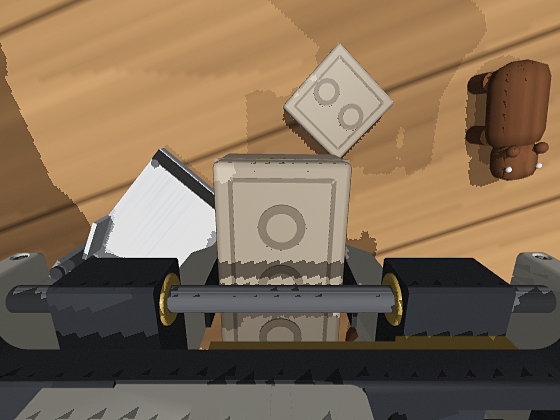

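View pics/top2.png

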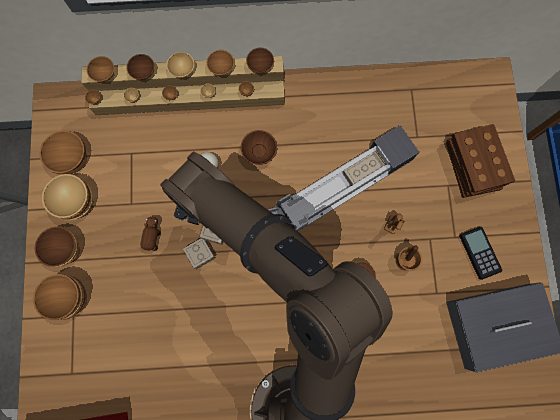

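Wrist view: the box is held square, with its far edge from (216,163) to (349,161). The apron's right-hand corner is at (162,149).

```bash
python3 - <<'E'
from h import *
crop("w2",80,140,240,260,5)
E
```

```text
(no output)
```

View pics/w2_c80_140.png

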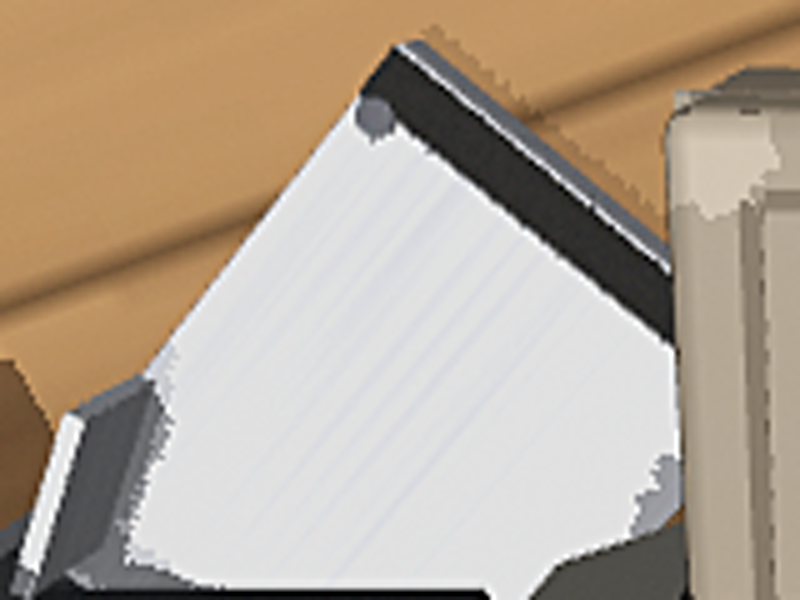

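```bash
python3 - <<'E'
from h import *
f=lambda x,y,h=.012: ptz("w2",80+x/5-.4,140+y/5-.4,h)
c=f(398,46); e=f(668,272); s=f(150,375)
print("corner",c,"edge",np.degrees(np.arctan2(*(e-c)[1::-1]))-90,"side",np.degrees(np.arctan2(*(s-c)[1::-1])))
for A in (-61.3,):
    d=np.array([np.cos(np.radians(A)),np.sin(np.radians(A))]);n=np.array([-d[1],d[0]])
    print("mid end",c[:2]+.052*n,"gate",c[:2]+.052*n+.14*d,"target",c[:2]+.052*n+.06*d)
a,b=[ptz("w2",u,v,.1855) for u,v in [(216,163),(349,161)]]
m=(a+b)/2; o=observe()["position"]; print(a,b,np.linalg.norm(a-b),"end-TCP",(m-o)[:2],np.linalg.norm((m-o)[:2]))
E
```

```text
corner [0.450835   0.08464942 0.012     ] edge -61.58221264517405 side -60.57588401081598
mid end [0.4964466  0.10962104] gate [ 0.56367789 -0.01317942] target [0.52526001 0.05699227]
[0.47174969 0.17502808 0.1855    ] [0.48994522 0.22980839 0.1855    ] 0.05772312311012333 end-TCP [-0.05704119  0.02028799] 0.060541720051697376
```

Call:
{"op": "step_arm", "data": {
  "series": [
    [[0.055, -0.002, -0.02, 0, -6], [0.055, -0.004, -0.045, 0, -13], [0.055, -0.007, -0.07, 0, -20], [0.055, -0.009, -0.09, 0, -27], [0.055, -0.011, -0.11, -0.01, -34], [0.055, -0.0127, -0.12, -0.03, -40], [0.055, -0.0127, -0.125, -0.06, -42], [0.055, -0.0127, -0.125, -0.08, -42], [0.055, -0.0127, -0.125, -0.08, -42], [0.055, -0.0127, -0.125, -0.08, -42], [0.055, -0.0127, -0.125, -0.08, -42]]
  ]
}}

```text
clock: 5.25
position: [0.526, 0.0583, 0.0923]
ee_rot: [-1.597, -2.703, -0.01]
force: [0.6, -0.5, -4.5]
width: 0.676
```

```bash
python3 - <<'E'
from h import *
o=observe(); print(o["clock"],o["position"],o["force"],o["width"],abs(o["dq"]).max(),R.from_rotvec(o["ee_rot"]).as_matrix().round(3))
grab("wrist","w3");grab("scene","sc3");crop("sc3",200,160,340,265,5)
E
```

```text
5.25 [0.52597353 0.05829514 0.09229068] [ 0.62561056 -0.4906861  -4.52436438] 0.67578921019123 0.019807200799908536 [[-0.482  0.876  0.002]
 [ 0.876  0.482  0.006]
 [ 0.005  0.004 -1.   ]]
```

View pics/w3.png

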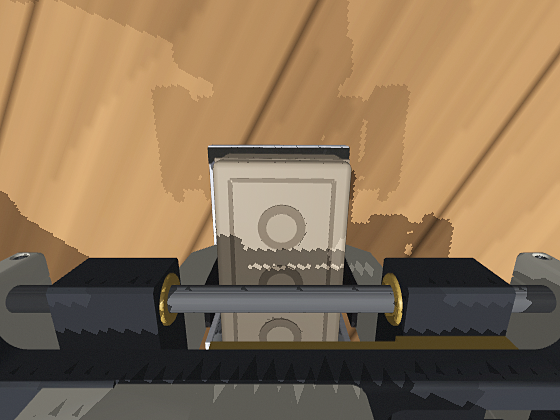

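View pics/sc3_c200_160.png

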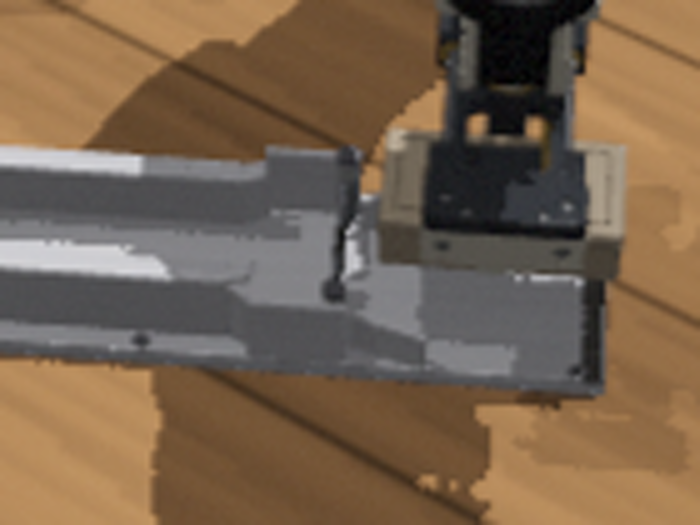

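The wrist view shows the apron edge from (208,147) to (349,147) just beyond the box's tail. Next I'll work out the offset.

```bash
python3 - <<'E'
from h import *
crop("w3",195,135,365,185,4)
a,b=[ptz("w3",u,v,.012) for u,v in [(208,147),(349,147)]]
p,q=[ptz("w3",u,v,.1058) for u,v in [(213,165),(351,163)]]
print(a,b,np.linalg.norm(a-b),(a+b)/2); print(p,q,(p+q)/2,np.linalg.norm(p-q))
d=b-a;print(np.degrees(np.arctan2(d[1],d[0]))-90); d=q-p;print(np.degrees(np.arctan2(d[1],d[0]))-90)
E
```

```text
[0.4509532  0.08423559 0.012     ] [0.54163713 0.13428595 0.012     ] 0.10357902704460992 [0.49629516 0.10926077 0.012     ]
[0.4713144  0.09588674 0.1058    ] [0.5234774 0.1256541 0.1058   ] [0.4973959  0.11077042 0.1058    ] 0.06005892773415299
-61.10477360845046
-60.28830525887891
```

View pics/w3_c195_135.png

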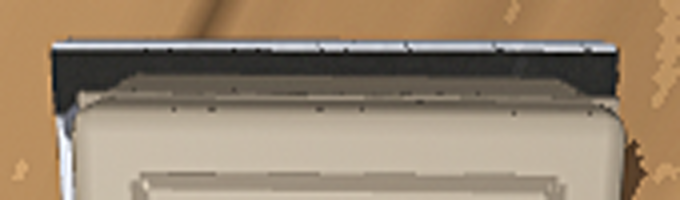

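Call:
{"op": "step_arm", "data": {
  "series": [
    [[0.055, -0.0005, -0.001, -0.01, 0], [0.055, -0.001, -0.002, -0.025, 0], [0.055, -0.001, -0.002, -0.035, 0], [0.055, -0.001, -0.002, -0.045, 0], [0.055, -0.001, -0.002, -0.05, 0], [0.055, -0.001, -0.002, -0.054, 0], [0.055, -0.001, -0.002, -0.057, 0], [0.055, -0.001, -0.002, -0.057, 0], [0.055, -0.001, -0.002, -0.057, 0]]
  ]
}}

```text
clock: 6.1
position: [0.5255, 0.0562, 0.036]
ee_rot: [-1.598, -2.704, -0.011]
force: [0.3, 0.2, -4.5]
width: 0.672
```

Call:
{"op": "step_arm", "data": {
  "series": [
    [[0.055, 0, 0, -0.0007, 0], [0.055, 0, 0, -0.0013, 0], [0.055, 0, 0, -0.0018, 0], [0.055, 0, 0, -0.0018, 0]]
  ]
}}

```text
clock: 6.43
position: [0.5258, 0.0562, 0.0346]
ee_rot: [1.599, 2.704, 0.012]
force: [0.3, -0.1, -1.1]
width: 0.677
```

Call:
{"op": "step_arm", "data": {
  "series": [
    [[0.0918, 0, 0, 0, 0], [0.0918, 0, 0, 0, 0], [0.0918, 0, 0, 0, 0], [0.0918, 0, 0, 0, 0], [0.0918, 0, 0, 0.01, 0], [0.0918, 0, 0, 0.03, 0], [0.0918, 0, 0, 0.06, 0], [0.0918, 0, 0, 0.09, 0], [0.0918, -0.01, 0.02, 0.1, 0], [0.06, -0.025, 0.045, 0.1, 0], [0.02, -0.04, 0.072, 0.1, 0], [0.0, -0.048, 0.088, 0.1, 0], [0.0, -0.048, 0.088, 0.1, 0], [0.0, -0.048, 0.088, 0.1, 0], [0.0, -0.048, 0.088, 0.1, 0]]
  ]
}}

```text
clock: 7.68
position: [0.4781, 0.1437, 0.135]
ee_rot: [1.599, 2.703, 0.012]
force: [0.7, -0.2, 0.8]
width: 0.61
```

```bash
python3 - <<'E'
from h import *
o=observe(); print(o["clock"],o["position"],o["force"],o["width"],R.from_rotvec(o["ee_rot"]).as_matrix().round(3))
grab("wrist","w4");grab("scene","sc4");grab("top","top4");crop("sc4",200,160,340,265,5);crop("top4",225,180,325,270,6)
E
```

```text
7.6833 [0.47814671 0.14366314 0.13501459] [ 0.74357937 -0.17601318  0.80157478] 0.6100617103633955 [[-0.482  0.876  0.005]
 [ 0.876  0.482  0.006]
 [ 0.003  0.007 -1.   ]]
```

View pics/sc4_c200_160.png

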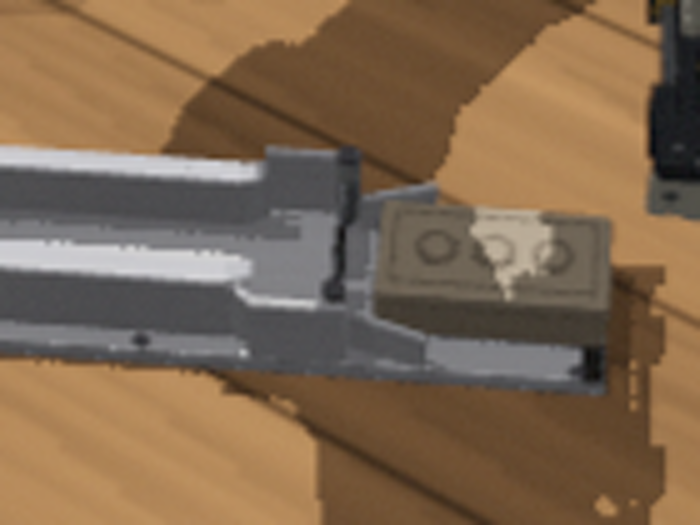

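View pics/top4_c225_180.png

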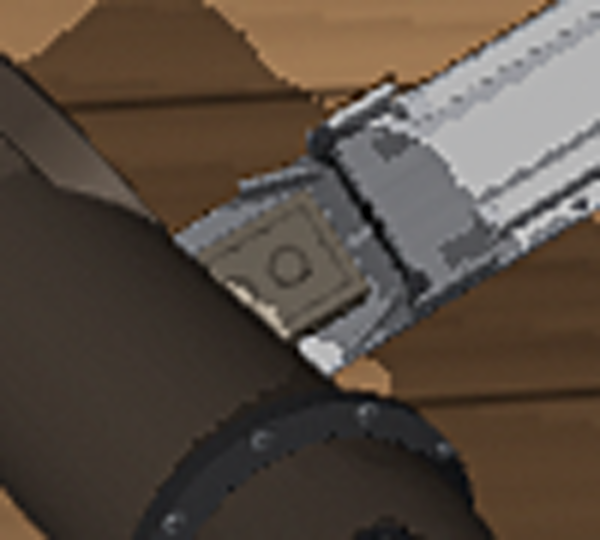

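View pics/w4.png

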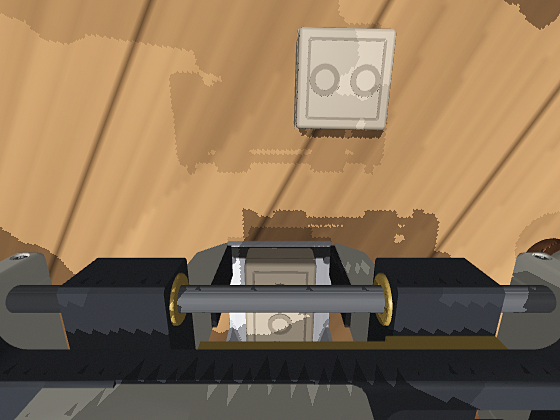

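The box lies square on the apron with its nose between the guides. Next I'll close the fingers and lower them behind the tail.

Call:
{"op": "step_arm", "data": {
  "series": [
    [[0.0, 0, 0, -0.01, 0], [0.0, 0, 0, -0.02, 0], [0.0, 0, 0, -0.03, 0], [0.0, 0, 0, -0.04, 0], [0.0, 0, 0, -0.05, 0], [0.0, 0, 0, -0.06, 0], [0.0, 0, 0, -0.075, 0], [0.0, 0, 0, -0.09, 0], [0.0, 0, 0, -0.097, 0], [0.0, 0, 0, -0.099, 0], [0.0, 0, 0, -0.099, 0], [0.0, 0, 0, -0.099, 0]]
  ]
}}

```text
clock: 8.83
position: [0.4785, 0.1434, 0.0359]
ee_rot: [1.601, 2.703, 0.012]
force: [0.5, -0.4, 0.2]
width: 0.007
```

```bash
python3 - <<'E'
from h import *
o=observe(); print(o["clock"],o["position"],o["force"],o["width"],R.from_rotvec(o["ee_rot"]).as_matrix().round(3))
p=o["position"][:2]-[.4963,.1093]; print("along,lat",p@[.482,-.876],p@[.876,.482])
grab("scene","sc5");crop("sc5",200,140,360,260,5)
E
```

```text
8.8333 [0.47845766 0.1433722  0.03589129] [ 0.5479566  -0.43500699  0.20047849] 0.007319475338019263 [[-0.481  0.877  0.004]
 [ 0.877  0.481  0.006]
 [ 0.003  0.007 -1.   ]]
along,lat -0.038447253922568966 0.0007929043926207232
```

View pics/sc5_c200_140.png

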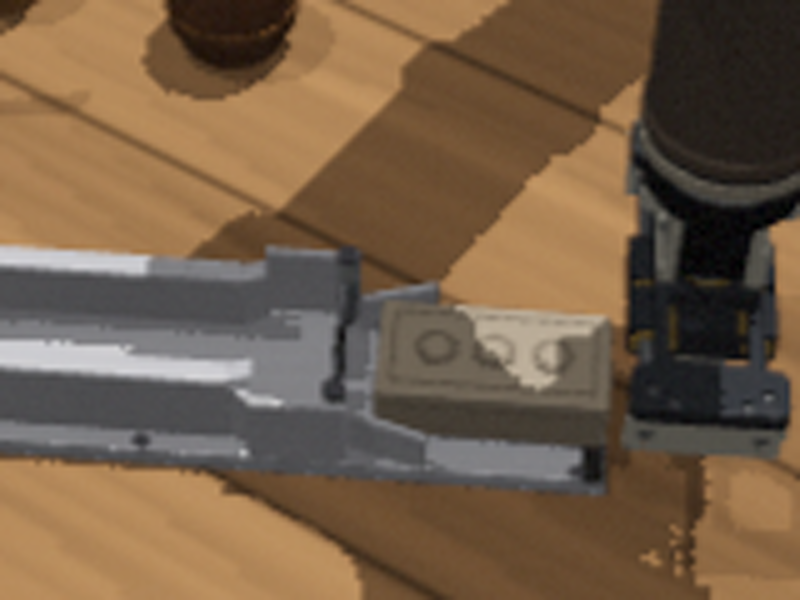

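Call:
{"op": "step_arm", "data": {
  "series": [
    [[0.0, 0.0048, -0.0088, 0, 0], [0.0, 0.0096, -0.0175, 0, 0], [0.0, 0.0125, -0.0228, 0, 0], [0.0, 0.0145, -0.0263, 0, 0], [0.0, 0.0164, -0.0298, 0, 0], [0.0, 0.0183, -0.0333, 0, 0], [0.0, 0.0202, -0.0368, 0, 0], [0.0, 0.0222, -0.0403, 0, 0], [0.0, 0.0241, -0.0438, 0, 0], [0.0, 0.0241, -0.0438, 0, 0]]
  ]
}}

```text
clock: 9.72
position: [0.5029, 0.1004, 0.0366]
ee_rot: [1.6, 2.703, 0.015]
force: [-2.6, 4.3, 2.9]
width: 0.003
```

```bash
cat > st.py <<'E'
from h import *
o=observe(); p=o["position"][:2]-[.4963,.1093]; print(o["clock"],o["position"].round(4),"along,lat",(p@[.482,-.876]).round(4),(p@[.876,.482]).round(4),"Falong",o["force"][:2]@[.482,-.876],o["force"].round(1))
E
python3 st.py; python3 - <<'E'
from h import *
grab("scene","sc6");crop("sc6",200,140,360,260,5)
E
```

```text
9.7167 [0.5029 0.1004 0.0366] along,lat 0.0109 0.0015 Falong -4.975847834224342 [-2.6  4.3  2.9]
```

View pics/sc6_c200_140.png

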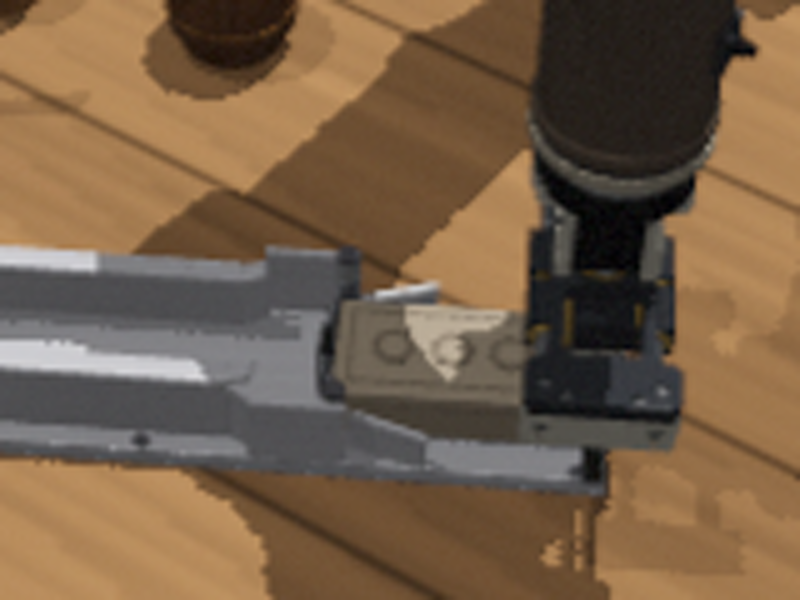

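The box moves straight and is starting to open the flaps. I'll keep pushing.

Call:
{"op": "step_arm", "data": {
  "series": [
    [[0.0, 0.0023, -0.0044, 0, 0], [0.0, 0.0047, -0.0088, 0, 0], [0.0, 0.007, -0.0133, 0, 0], [0.0, 0.0093, -0.0177, 0, 0], [0.0, 0.0117, -0.0221, 0, 0], [0.0, 0.014, -0.0265, 0, 0], [0.0, 0.0163, -0.031, 0, 0], [0.0, 0.0187, -0.0354, 0, 0], [0.0, 0.021, -0.0398, 0, 0], [0.0, 0.0234, -0.0442, 0, 0], [0.0, 0.0257, -0.0487, 0, 0], [0.0, 0.028, -0.0531, 0, 0], [0.0, 0.0304, -0.0575, 0, 0], [0.0, 0.0327, -0.0619, 0, 0], [0.0, 0.035, -0.0664, 0, 0], [0.0, 0.0374, -0.0708, 0, 0], [0.0, 0.0397, -0.0752, 0, 0]]
  ]
}}

```text
clock: 11.18
position: [0.5422, 0.0259, 0.0366]
ee_rot: [-1.599, -2.703, -0.017]
force: [-2.2, 5.7, 2.0]
width: 0.004
```

```bash
python3 st.py; python3 - <<'E'
from h import *
grab("scene","sc7");crop("sc7",160,140,320,260,5)
E
```

```text
11.1833 [0.5422 0.0259 0.0366] along,lat 0.0952 0.0 Falong -6.041183318286673 [-2.2  5.7  2. ]
```

View pics/sc7_c160_140.png

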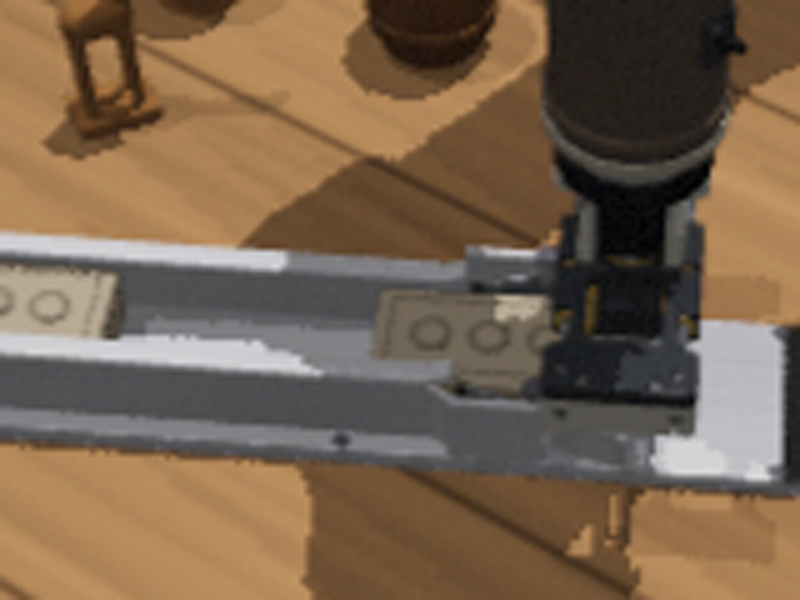

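```bash
python3 - <<'E'
from h import *
for n,(u,v,h) in dict(giraffe=(394,222,.09),mortar=(407,257,.08),jar=(360,276,.08),bowl=(259,147,.04)).items():
    p=ptz("top0",u,v,h)[:2]-[.4963,.1093]; print(n,p@[.482,-.876],p@[.876,.482])
E
```

```text
giraffe 0.3912241466436604 -0.19211101734664507
mortar 0.3666800590800958 -0.29704187193259285
jar 0.22009454774338724 -0.26946086270307446
bowl 0.1859795597208364 0.2328261002783981
```

Call:
{"op": "step_arm", "data": {
  "series": [
    [[0.0, 0.0024, -0.0044, 0, 0], [0.0, 0.0048, -0.0088, 0, 0], [0.0, 0.0072, -0.0131, 0, 0], [0.0, 0.0096, -0.0175, 0, 0], [0.0, 0.012, -0.0219, 0, 0], [0.0, 0.0145, -0.0263, 0, 0], [0.0, 0.0169, -0.0307, 0, 0], [0.0, 0.0193, -0.035, 0, 0], [0.0, 0.0217, -0.0394, 0, 0], [0.0, 0.0241, -0.0438, 0, 0], [0.0, 0.0265, -0.0482, 0, 0], [0.0, 0.0289, -0.0526, 0, 0], [0.0, 0.0313, -0.057, 0, 0], [0.0, 0.0337, -0.0613, 0, 0]]
  ]
}}

```text
clock: 12.4
position: [0.5759, -0.0357, 0.0366]
ee_rot: [-1.599, -2.702, -0.017]
force: [-2.9, 5.7, 2.5]
width: 0.005
```

```bash
python3 st.py; python3 - <<'E'
from h import *
grab("scene","sc8");crop("sc8",120,140,280,260,5)
E
```

```text
12.4 [ 0.5759 -0.0357  0.0366] along,lat 0.1654 -0.0001 Falong -6.384765533597381 [-2.9  5.7  2.5]
```

View pics/sc8_c120_140.png

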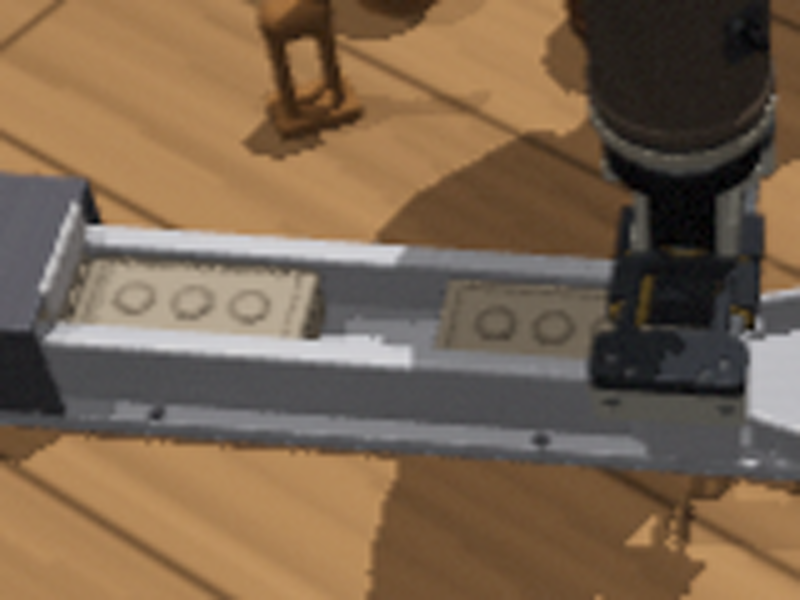

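Call:
{"op": "step_arm", "data": {
  "series": [
    [[0.0, 0.0019, -0.0035, 0, 0], [0.0, 0.0039, -0.007, 0, 0], [0.0, 0.0058, -0.0105, 0, 0], [0.0, 0.0077, -0.014, 0, 0], [0.0, 0.0096, -0.0175, 0, 0], [0.0, 0.0116, -0.021, 0, 0], [0.0, 0.0135, -0.0245, 0, 0], [0.0, 0.0154, -0.028, 0, 0], [0.0, 0.0173, -0.0315, 0, 0], [0.0, 0.0193, -0.035, 0, 0]]
  ]
}}

```text
clock: 13.28
position: [0.5959, -0.0722, 0.0366]
ee_rot: [-1.601, -2.702, -0.017]
force: [-2.1, 3.3, 2.7]
width: 0.003
```

```bash
python3 st.py; python3 - <<'E'
from h import *
grab("scene","sc9");crop("sc9",120,140,280,260,5)
E
```

```text
13.2833 [ 0.5959 -0.0722  0.0366] along,lat 0.207 -0.0003 Falong -3.9582829497256387 [-2.1  3.3  2.7]
```

View pics/sc9_c120_140.png

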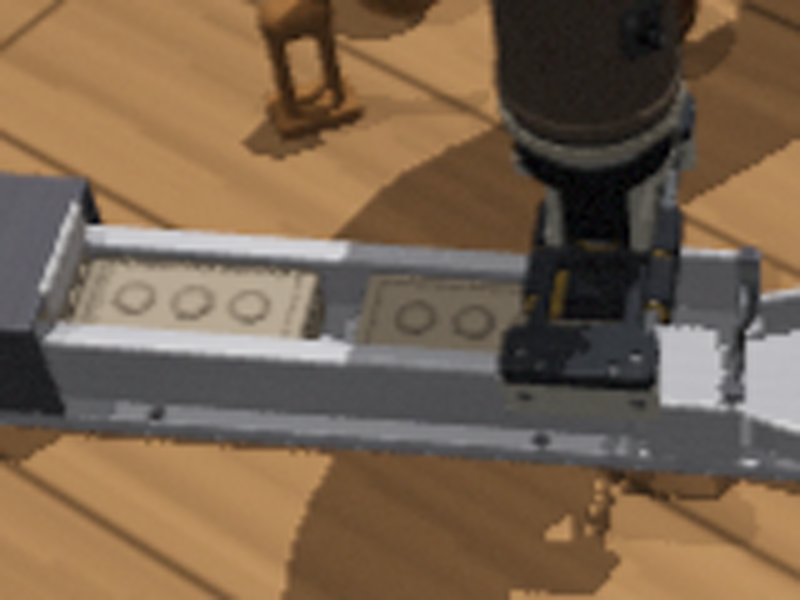

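Call:
{"op": "step_arm", "data": {
  "series": [
    [[0.0, 0.0007, -0.0013, 0, 0], [0.0, 0.0014, -0.0026, 0, 0], [0.0, 0.0022, -0.0039, 0, 0], [0.0, 0.0029, -0.0053, 0, 0], [0.0, 0.0036, -0.0066, 0, 0], [0.0, 0.0043, -0.0079, 0, 0], [0.0, 0.0051, -0.0092, 0, 0], [0.0, 0.0058, -0.0105, 0, 0]]
  ]
}}

```text
clock: 14.0
position: [0.6022, -0.0837, 0.0366]
ee_rot: [-1.602, -2.701, -0.016]
force: [-1.9, 4.4, 1.9]
width: 0.002
```

Call:
{"op": "step_arm", "data": {
  "series": [
    [[0.0, 0.0004, -0.0007, 0, 0], [0.0, 0.0008, -0.0014, 0, 0], [0.0, 0.0012, -0.0021, 0, 0], [0.0, 0.0015, -0.0028, 0, 0]]
  ]
}}

```text
clock: 14.33
position: [0.6036, -0.0863, 0.0366]
ee_rot: [-1.602, -2.701, -0.016]
force: [-2.2, 4.7, 2.1]
width: 0.003
```

```bash
python3 st.py
```

```text
14.3333 [ 0.6036 -0.0863  0.0366] along,lat 0.2231 -0.0003 Falong -5.124149830668592 [-2.2  4.7  2.1]
```

Call:
{"op": "step_arm", "data": {
  "series": [
    [[0.0, 0.0003, -0.0005, 0, 0], [0.0, 0.0006, -0.001, 0, 0], [0.0, 0.0009, -0.0016, 0, 0]]
  ]
}}

```text
clock: 14.58
position: [0.6044, -0.0877, 0.0366]
ee_rot: [-1.601, -2.701, -0.017]
force: [-2.8, 4.5, 2.4]
width: 0.006
```

Call:
{"op": "step_arm", "data": {
  "series": [
    [[0.0, 0.0003, -0.0005, 0, 0], [0.0, 0.0006, -0.001, 0, 0], [0.0, 0.0009, -0.0016, 0, 0]]
  ]
}}

```text
clock: 14.83
position: [0.6052, -0.0893, 0.0366]
ee_rot: [-1.601, -2.701, -0.016]
force: [-2.7, 4.7, 1.9]
width: 0.007
```

```bash
python3 st.py; python3 - <<'E'
from h import *
grab("scene","sc10");crop("sc10",160,180,240,240,10)
E
```

```text
14.8333 [ 0.6052 -0.0893  0.0366] along,lat 0.2264 -0.0003 Falong -5.468298402266552 [-2.7  4.7  1.9]
```

View pics/sc10_c160_180.png

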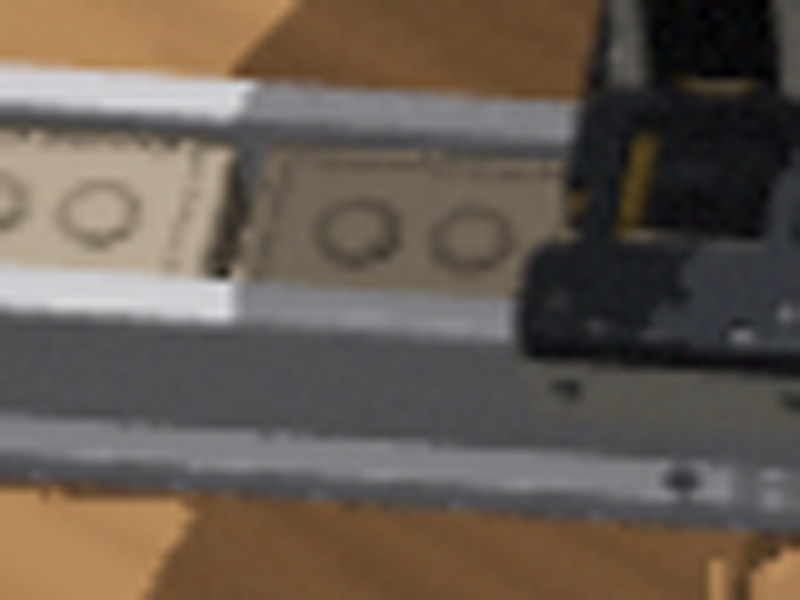

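The scene view still shows a gap of about 2.5 px (5–6 mm), at crop column 240. I'll creep forward.

Call:
{"op": "step_arm", "data": {
  "series": [
    [[0.0, 0.0003, -0.0005, 0, 0], [0.0, 0.0006, -0.001, 0, 0], [0.0, 0.0009, -0.0016, 0, 0]]
  ]
}}

```text
clock: 15.13
position: [0.6061, -0.0909, 0.0366]
ee_rot: [-1.601, -2.701, -0.016]
force: [-2.4, 4.5, 2.0]
width: 0.007
```

Call:
{"op": "step_arm", "data": {
  "series": [
    [[0.0, 0.0002, -0.0004, 0, 0], [0.0, 0.0005, -0.0009, 0, 0]]
  ]
}}

```text
clock: 15.3
position: [0.6066, -0.0917, 0.0366]
ee_rot: [-1.601, -2.701, -0.017]
force: [-2.5, 4.2, 2.8]
width: 0.007
```

Call:
{"op": "step_arm", "data": {
  "series": [
    [[0.0, 0.0002, -0.0004, 0, 0], [0.0, 0.0005, -0.0009, 0, 0]]
  ]
}}

```text
clock: 15.47
position: [0.607, -0.0924, 0.0366]
ee_rot: [-1.6, -2.701, -0.017]
force: [-2.7, 4.5, 1.7]
width: 0.009
```

Call:
{"op": "step_arm", "data": {
  "series": [
    [[0.0, 0.0002, -0.0004, 0, 0], [0.0, 0.0005, -0.0009, 0, 0]]
  ]
}}

```text
clock: 15.63
position: [0.6074, -0.0932, 0.0366]
ee_rot: [-1.6, -2.701, -0.017]
force: [-4.0, 4.8, 2.8]
width: 0.003
```

Call:
{"op": "step_arm", "data": {
  "series": [
    [[0.0, 0.0002, -0.0004, 0, 0], [0.0, 0.0005, -0.0009, 0, 0]]
  ]
}}

```text
clock: 15.8
position: [0.6078, -0.0939, 0.0366]
ee_rot: [-1.6, -2.701, -0.017]
force: [-2.3, 4.1, 2.9]
width: 0.004
```

Call:
{"op": "step_arm", "data": {
  "series": [
    [[0.0, 0.0002, -0.0004, 0, 0], [0.0, 0.0005, -0.0009, 0, 0]]
  ]
}}

```text
clock: 15.97
position: [0.6082, -0.0946, 0.0366]
ee_rot: [-1.6, -2.701, -0.017]
force: [-3.5, 4.8, 2.6]
width: 0.006
```

```bash
python3 st.py
```

```text
15.9667 [ 0.6082 -0.0946  0.0366] along,lat 0.2326 -0.0002 Falong -5.868859875652142 [-3.5  4.8  2.6]
```

Call:
{"op": "step_arm", "data": {
  "series": [
    [[0.0, 0.0002, -0.0004, 0, 0], [0.0, 0.0005, -0.0009, 0, 0]]
  ]
}}

```text
clock: 16.13
position: [0.6086, -0.0954, 0.0366]
ee_rot: [-1.599, -2.701, -0.017]
force: [-1.8, 4.9, 2.8]
width: 0.002
```

Call:
{"op": "step_arm", "data": {
  "series": [
    [[0.0, 0.0002, -0.0004, 0, 0], [0.0, 0.0005, -0.0009, 0, 0]]
  ]
}}

```text
clock: 16.3
position: [0.6089, -0.0959, 0.0366]
ee_rot: [-1.599, -2.701, -0.017]
force: [-4.5, 6.2, 4.3]
width: 0.003
```

```bash
python3 st.py; python3 - <<'E'
from h import *
grab("scene","sc11");crop("sc11",160,180,240,240,10)
E
```

```text
16.3 [ 0.6089 -0.0959  0.0366] along,lat 0.234 -0.0003 Falong -7.639954538225973 [-4.5  6.2  4.3]
```

View pics/sc11_c160_180.png

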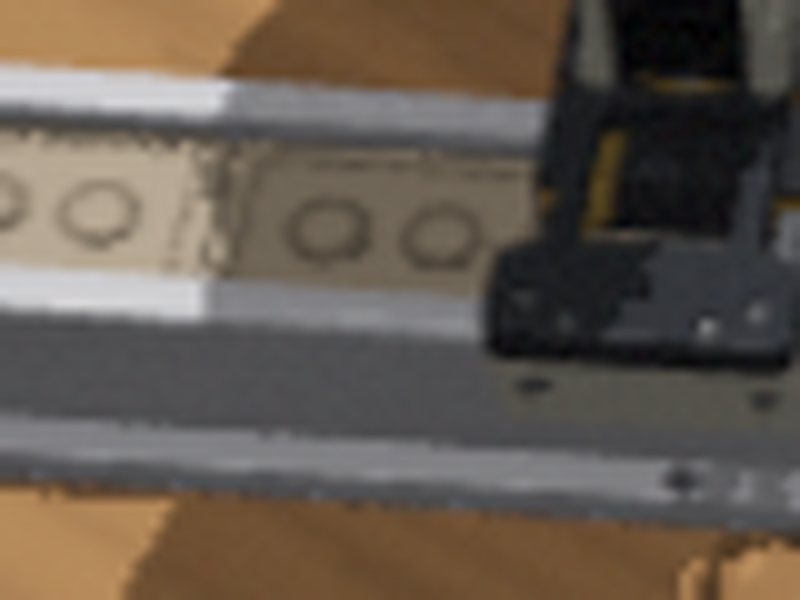

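The gap has closed visually and the force is rising, so the boxes appear to touch. I'll take very small steps now.

Call:
{"op": "step_arm", "data": {
  "series": [
    [[0.0, 0.0002, -0.0004, 0, 0]]
  ]
}}

```text
clock: 16.43
position: [0.6089, -0.0959, 0.0366]
ee_rot: [-1.598, -2.7, -0.017]
force: [-2.4, 4.8, 3.1]
width: 0.007
```

Call:
{"op": "step_arm", "data": {
  "series": [
    [[0.0, 0.0002, -0.0004, 0, 0]]
  ]
}}

```text
clock: 16.52
position: [0.6089, -0.0958, 0.0366]
ee_rot: [-1.597, -2.7, -0.017]
force: [-3.2, 4.9, 3.1]
width: 0.007
```

```bash
python3 st.py
```

```text
16.5167 [ 0.6089 -0.0958  0.0366] along,lat 0.234 -0.0003 Falong -5.8012633047443245 [-3.2  4.9  3.1]
```

Call:
{"op": "step_arm", "data": {
  "series": [
    [[0.0, 0.0005, -0.0009, 0, 0], [0.0, 0.0006, -0.0011, 0, 0], [0.0, 0.0006, -0.0011, 0, 0]]
  ]
}}

```text
clock: 16.77
position: [0.6089, -0.0959, 0.0366]
ee_rot: [-1.595, -2.699, -0.018]
force: [-5.1, 7.5, 3.8]
width: 0.0
```

```bash
python3 st.py
```

```text
16.7667 [ 0.6089 -0.0959  0.0366] along,lat 0.234 -0.0003 Falong -9.055928833447679 [-5.1  7.5  3.8]
```

Call:
{"op": "step_arm", "data": {
  "series": [
    [[0.0, 0.0006, -0.0011, 0, 0], [0.0, 0.0007, -0.0013, 0, 0], [0.0, 0.0008, -0.0015, 0, 0], [0.0, 0.0008, -0.0015, 0, 0], [0.0, 0.0008, -0.0015, 0, 0]]
  ]
}}

```text
clock: 17.18
position: [0.6089, -0.0959, 0.0367]
ee_rot: [-1.593, -2.698, -0.018]
force: [-6.0, 8.2, 5.4]
width: 0.009
```

```bash
python3 st.py
```

```text
17.1833 [ 0.6089 -0.0959  0.0367] along,lat 0.234 -0.0003 Falong -10.101341771078314 [-6.   8.2  5.4]
```

Call:
{"op": "step_arm", "data": {
  "series": [
    [[0.0, 0.0008, -0.0015, 0, 0], [0.0, 0.001, -0.0018, 0, 0], [0.0, 0.0011, -0.002, 0, 0], [0.0, 0.0011, -0.002, 0, 0], [0.0, 0.0011, -0.002, 0, 0]]
  ]
}}

```text
clock: 17.6
position: [0.6089, -0.0959, 0.0367]
ee_rot: [-1.59, -2.697, -0.019]
force: [-6.7, 9.0, 5.6]
width: 0.003
```

```bash
python3 st.py
```

```text
17.6 [ 0.6089 -0.0959  0.0367] along,lat 0.234 -0.0003 Falong -11.104526463611741 [-6.7  9.   5.6]
```

Firm contact: no movement at 11 N. Now I'll back off 10 mm and lift straight up, because the flaps may already have shut behind the fingers.

Call:
{"op": "step_arm", "data": {
  "series": [
    [[0.0, -0.0014, 0.0026, 0, 0], [0.0, -0.0034, 0.0061, 0, 0], [0.0, -0.0048, 0.0088, 0, 0], [0.0, -0.0048, 0.0088, 0.0, 0], [0.0, -0.0048, 0.0088, 0.01, 0], [0.0, -0.0048, 0.0088, 0.03, 0], [0.0, -0.0048, 0.0088, 0.06, 0], [0.0, -0.0048, 0.0088, 0.1, 0], [0.0, -0.0048, 0.0088, 0.14, 0], [0.0, -0.03, 0.04, 0.18, 0], [0.0, -0.06, 0.075, 0.2, 0], [0.0, -0.08, 0.11, 0.2, 0], [0.0, -0.1, 0.145, 0.2, 0], [0.0, -0.12, 0.18, 0.2, 0], [0.0, -0.13, 0.21, 0.2, 0], [0.0, -0.14, 0.24, 0.2, 0], [0.0, -0.14, 0.26, 0.2, 0], [0.0, -0.14, 0.26, 0.2, 0], [0.0, -0.14, 0.26, 0.2, 0]]
  ]
}}

```text
clock: 19.18
position: [0.4689, 0.1651, 0.2375]
ee_rot: [-1.587, -2.7, -0.02]
force: [0.3, -0.6, -0.1]
width: 0.009
```

```bash
python3 st.py; python3 - <<'E'
from h import *
grab("scene","sc12");crop("sc12",90,160,330,250,3);crop("sc12",225,175,305,235,10);grab("top","top12");crop("top12",235,115,425,265,4)
E
```

```text
19.1833 [0.4689 0.1651 0.2375] along,lat -0.0621 0.0029 Falong 0.6435112667228722 [ 0.3 -0.6 -0.1]
```

View pics/sc12_c90_160.png

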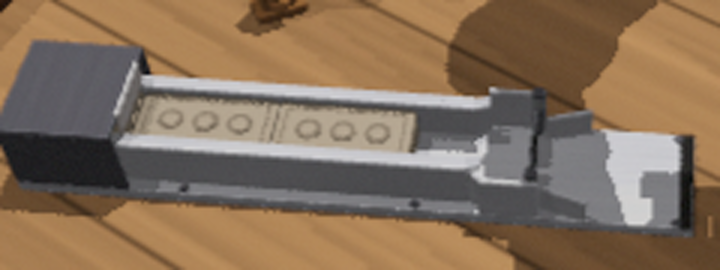

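View pics/sc12_c225_175.png

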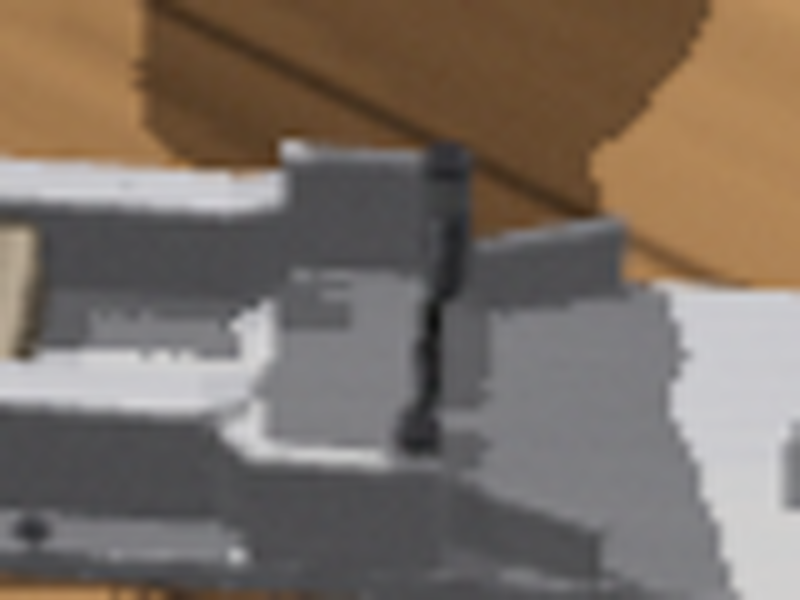

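View pics/top12_c235_115.png

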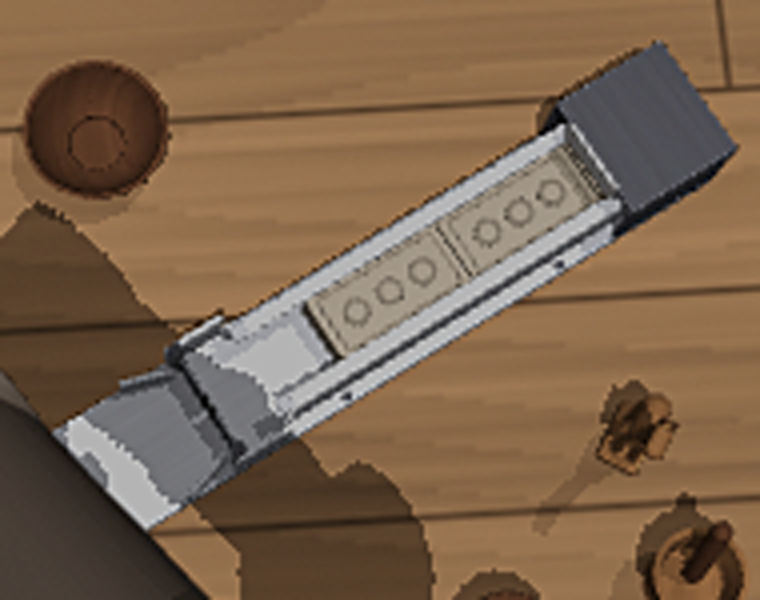

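View pics/top12.png

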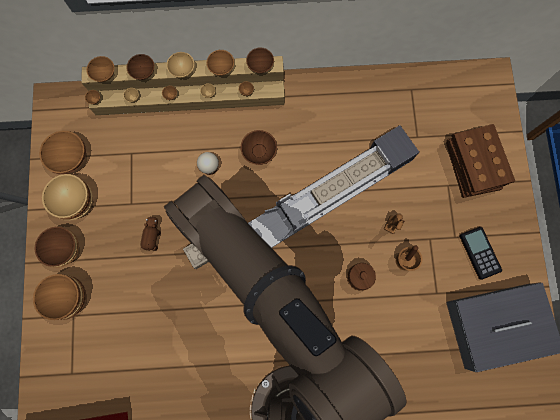

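The top view shows the loaded box butted against the row at crop (460,250), with its tail at (325,330). The flaps form a straight closed line from (178,362) to (240,440), as in the first picture. The bystanders are in place and the arm is clear.

```bash
python3 - <<'E'
from cell import arm
print(arm.sign_off())
E
```

```text
the job is handed in; nothing more can be done
None
```

The soapstone box is loaded and I handed the job in at about 19 s of the 72 s allowed. I set the box on the apron, then pushed it through the gate with the closed fingers until it met the boxes already in the track. I pressed it home with about 11 N for roughly half a second, under the 20 N limit, then drew back 10 mm and lifted clear.

- **Contact:** during the press the tool stayed at the same spot up to 11 N. The scene and top pictures both show no gap between the box and the row.
- **Gate:** both flaps look fully shut in the last pictures, in the same straight line as at the start. I judged this by eye; I had no joint reading for them.
- **Other goods:** the hippo, egg, bowl, giraffe, mortar and jar stand where they were. The arm partly hid the square box in the last top picture, but the part I could see was in place. The arm was touching nothing when I signed off.
- **Disagreements:** the first wrist picture was taken while the arm was still moving. It differed from the top camera by 3–6 mm, so I re-measured with the arm at rest before placing the box. For the same reason my first descent to the box was 9 mm off, which I corrected before gripping.

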